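# Oil the batter paddle and press it home on the mixer's splined drive

## Task

Get the batter mixer ready: pick up the white paddle by the grip on top of its hub, dip the foot of the hub into the little steel oil cup, then lower it upright over the splined drive spindle in the mixer's clear bowl, turning it until the splines mesh and it slides fully home, without forcing it. Push it on down against the sprung shaft seal and keep pressing: finish still gripping the paddle and holding the seal squeezed down, ready for the lid. Leave the oil cup standing where it is and the other things on the counter alone.

Things in the scene. Friction and masses are not known exactly. Their poses are not given: they have to be found in the camera images.
- paddle_grip (a point): Centre of the grip on top of the loose white anchor paddle (130 g, 124 mm tall, stands upright on the counter): on the hub axis, 98 mm above its foot. The grip is a block 22 mm thick (paddle's y) by 34 mm wide (x), 72 to 124 mm above the foot. Arms along paddle +x and -x, 39 to 51 mm above the foot, end in upright blades down to foot level, 47 to 68 mm from the axis. z is up the hub.
- paddle_foot (a point): Centre of the open lower end (foot) of the paddle's hub, on its axis, at counter height at the start. The hub is a tube 36 mm across; its bore is 52 mm deep and 26 mm across, with four inward lands that leave a 16 mm hole and four slots 6.5 mm wide pointing along the paddle's +x, -x, +y and -y.
- cup_rim (a point): Centre of the rim of the small round handleless steel oil cup (loose, 110 g): 28 mm high, 72 mm across at the rim; inside about 64 mm across at the rim and 54 mm at the floor, which is 3 mm thick. It stands on the counter; it and the paddle may change places. The oil itself is not modelled.
- spindle (a point): Axis of the mixer's steel drive spindle at the top of its splines, 107 mm above the counter; turns with it. Four splines, 3 mm wide, 24 mm across, point along this point's x and y. Above, a round nose, 14.4 mm wide, rises 8 mm, then tapers 6 mm more to a 6 mm tip. The hub, over the nose, rests on unmeshed splines, and when meshed (within 0.15 rad, every quarter turn) slides 26 mm down to the seal.
- drive (a joint): Angle of the drive spindle, rad, counter-clockwise from above; at 0 its splines point along the mixer's x and y. It turns stiffly (about 0.15 N m), so it stays put while the paddle is turned on top of it.
- seal (a joint): How far the sprung rubber shaft seal round the spindle's foot is pushed down, m: 0 free, 0.005 at its stop. The spring takes 3 N to start, about 9 N at 0.003 and 13 N at the stop. The ring is 36 mm across, and springs back up when let go.
- seat (a point): Centre of the top of the free seal, on the spindle axis, 81 mm above the counter: the hub's foot stands here when fully home and not yet pressed. Its axes are those of the mixer: its motor tower stands on the +y side, its bowl handle on the +x side.
- mixer: The batter mixer, fixed: white low deck 60 mm high, 214 mm by 332 mm, with a motor tower (220 mm high, its near face 120 mm from the spindle axis on the mixer's +y side) and a clear open bowl round the spindle: 190 mm across the rim, 184 mm inside, rim 150 mm above the counter, floor at 65 mm. Origin on the counter on the spindle axis; z up.
- ladle: Steel ladle lying on the counter; leave alone. Origin under its bowl (84 mm across); handle along its +x to 295 mm.
- tongs: Steel tongs lying flat, 240 mm long along their x, 22 mm high; leave alone. Origin at the hinge.
- saucer: Yellow melamine saucer, 100 mm across, 16 mm high; leave alone. Origin at the centre of its underside.
- tumbler: Steel tumbler, 72 mm across, 88 mm high; leave alone. Origin at the centre of its underside.
Not all that is in view belongs to the job. Of the things that look like the part that bears cup_rim, the middle-sized one is meant. Several things look just like the part that bears paddle_grip: the one meant starts farthest to the robot's left.

How it is judged (in metres and radians):
On the way, in this order (a step that is already met when the one before it is completed fails the run):
1. the gripped paddle's foot is dipped into the oil cup (horizontal distance between paddle_foot and cup_rim below 0.016 m and z of paddle_foot in the frame of cup_rim between -0.03 and -0.01 m and contact force between the fingers and paddle above 2 N and angle between paddle_foot's own z axis and vertical below 0.3 rad), for 0.2 s.
2. the paddle, still gripped, is meshed and fully home on the spindle (horizontal distance between paddle_foot and seat below 0.004 m and z of paddle_foot in the frame of seat below 0.003 m and contact force between the fingers and paddle above 2 N), for 0.1 s.
At the end, for the whole second after the job is handed in: Fingers still grip the paddle by its grip; hub upright (0.12 rad), meshed and home on the spindle (foot within 4 mm of its axis); the seal held squeezed by over 2.5 mm of its 5 mm through the last second; oil cup upright, within 30 mm of its start; other things within 30 mm of theirs (horizontal distance between paddle_foot and seat below 0.004 m and z of paddle_foot in the frame of seat below -0.001 m and angle between the z axis of paddle_foot and the z axis of seat, either way round below 0.12 rad and value of joint seal above 0.0025 m and contact force between the fingers and paddle above 2 N and distance between the grasp point and paddle_grip below 0.032 m and distance of cup_rim from where it was at the start of the episode below 0.03 m and angle between cup_rim's own z axis and vertical below 0.15 rad); the arm keeps its last pose, push and grip.
It fails at once if the paddle is forced onto the drive (more than 70 N) (contact force between paddle and mixer above 70 N).
It fails at once if the oil cup is tipped over (angle between cup_rim's own z axis and vertical above 0.5 rad).
It fails at once if a bystander is shoved more than 30 mm (distance of any of ladle, tongs, saucer, tumbler, sauce, tiffin, mixer_lid from where it was at the start of the episode above 0.03 m).
It also fails if it takes over 61 s, if anything falls off the work surface, if the arm or the gripper's body presses on something with over 40 N, if the wrist force passes 120 N, or if a joint passes its speed limit or range.

## Robot

A 7-joint arm with a two-finger parallel gripper is mounted at the origin on the work surface. World frame = base frame: x ahead of the robot, y to its left, z up, the work surface at z = 0. Lengths are in m, angles in degrees, forces in N, time in s.
With the tool pointing down it reaches from about 0.4 to 0.875 m from the base axis. Payload 6.5 kg.
Tool frame: the origin (TCP) lies at the very end of the fingers, on their centre line; the grasp point (between the pads) lies 19 mm behind it (manip.tcp_to_grasp is the distance from the TCP to the grasp point, in m); z points along the fingers, y is the line along which they close (so a half turn about z gives the same grasp; the last joint's range is limited). The gripper opens to 85 mm and grips with 20 to 120 N. Pads are 22 mm wide; open, the fingers measure 114 mm over their backs; the gripper's body (76 mm by 85 mm) begins 54 mm behind the grasp point. The pads swing forward as they close: fully open they stand 13 mm farther back than shut.
Start: joints at [64.561, 30.733, -0.252, 88.115, 0.149, 61.152, -4.079], TCP at [0.24, -0.604, 0.231] pointing down, gripper open.
Joint ranges: [-154.64, 154.64], [-21.42, 123.67], [-72.66, 72.17], [13.99, 137.28], [-74.86, 254.86], [10.95, 109.41], [-158.01, 158.01]. Speed limits (degrees/s): [136.94, 136.94, 180, 180, 180, 180, 180].

## Interface

Orientations are given as [roll, pitch, yaw] about the fixed x, y, z axes, in that order (R = Rz(yaw) Ry(pitch) Rx(roll)).
In Python, from workcell import manip, grip, status, optics, ticket gives the robot as it stands. The module is installed in compiled form; this text tells all that it offers. Calls block until the motion is done:
- manip.reach(position, orientation): joint-space move of the TCP to a pose.
- manip.line_to(position, max_speed=0.15, rotation=None, f_stop=None): straight line of the TCP; rotation=None keeps the orientation; max_speed is the mean speed in m/s. With f_stop (N) it stops when the force on the tool has changed by that much, and returns True; else False.
- manip.movej(angles): joint-space move.
- grip(opening, newtons=None): opening from 0.0 (shut) to 1.0 (fully open); newtons is the grip in N (None keeps the last); returns when the fingers have stopped.
- manip.pause(seconds).
- manip.inverse_kinematics(position, orientation): joint angles nearest the present ones, or None.
- status.sense(): the state.
- optics.snapshot(name): name is "scene" or "top"; returns the picture (384x512x3 uint8, blue, green, red); there is no depth.
- optics.camera_params(name): a dict with "fx", "fy", "cx", "cy" (pixels), "view" (4x4, takes a point from world to camera coordinates). Camera axes: x right, y down, z forward; pixel columns grow to the right and rows downward; lengths in m; the calibration is good to about 2 mm. A picture is of the moment at which its call begins. camera_params takes no time and is no camera call.
A pose or a line that the arm cannot do raises manip.PlanningError and nothing moves.
- ticket.hand_in(): hands the job in; it is judged then, once.
Trained networks look in the newest picture that a camera, given by its name, has taken for a name from the list of things; names that differ only in an ending like _2 or _b are one class to them, and where a whole thing is asked for, a point or a joint stands for the part that bears it (a point fixed in the world has none). Each returns a list of dicts, best first, with "conf" (0 to 1); they miss things now and then, are a little off and sometimes report something else, mostly with a low value. They report only what shows in the picture. A call takes as long as a camera call. They do not tell look-alikes from the thing itself.
- optics.spot_in(name, camera): "centre" ([column, row] in pixels, amid what is visible of it).
The state is a dict: "clock": time; "joint_positions": joint angles; "qvel": joint speeds; "effort": joint torques, N m; "tcp_pos": TCP position; "tcp_rot": TCP orientation; "wrist_force": force on the tool from outside, world axes, zero at the start; "wrist_torque": the same for the moment, N m; "finger_gap": opening from 0.0 (shut) to 1.0 (fully open); "finger_force": force on a finger pad.
Only numpy, scipy, OpenCV 4.12 (cv2) and the standard library are available. Lean on these libraries where they do the work, as an engineer would, in place of code of your own. Each camera call takes 0.05 s, during which the arm holds its last target. There are 200 camera calls.

## Working session

There is one attempt and no reset: what is moved stays moved. The work goes in short steps, each a Python script; the robot and the scene stay as the last script left them, time stands still between calls to the robot, and variables do not carry over. Pictures are saved under pics/ and viewed, at most 10 in all, crops included, and the job is handed in when it is done.

```bash
mkdir -p pics; cat > h.py <<'E'
import numpy as np, cv2
from workcell import manip, grip, status, optics, ticket
def ray(cam,px):
    c=optics.camera_params(cam); V=np.array(c["view"]); R=V[:3,:3]; t=V[:3,3]
    d=R.T@np.array([(px[0]-c["cx"])/c["fx"],(px[1]-c["cy"])/c["fy"],1]); return -R.T@t,d
def at(cam,px,z):
    o,d=ray(cam,px); return o+d*(z-o[2])/d[2]
def proj(cam,p):
    c=optics.camera_params(cam); V=np.array(c["view"]); q=V[:3,:3]@np.array(p)+V[:3,3]
    return np.array([c["fx"]*q[0]/q[2]+c["cx"],c["fy"]*q[1]/q[2]+c["cy"]])
E
python3 - <<'E'
from h import *
for cam in("scene","top"):
    im=optics.snapshot(cam); cv2.imwrite(f"pics/{cam}0.png",cv2.resize(im,(800,600),interpolation=cv2.INTER_CUBIC)); cv2.imwrite(f"pics/raw_{cam}0.png",im)
    print(cam,ray(cam,(256,192))[0])
    for n in("paddle_grip","cup_rim","spindle","mixer","tumbler","saucer","ladle","tongs"):
        print(n,[(np.round(r["centre"]).tolist(),round(r["conf"],2),np.round(at(cam,r["centre"],0.05)[:2],3).tolist()) for r in optics.spot_in(n,cam)])
E
```

```text
scene [ 0.83543085 -0.34882522  0.86602715]
paddle_grip [([139.0, 165.0], 0.91, [0.207, -0.287]), ([261.0, 226.0], 0.84, [0.529, -0.126]), ([378.0, 160.0], 0.48, [0.548, 0.235])]
cup_rim [([204.0, 276.0], 0.9, [0.558, -0.299]), ([235.0, 310.0], 0.9, [0.657, -0.284]), ([127.0, 244.0], 0.82, [0.39, -0.406])]
spindle []
mixer [([399.0, 144.0], 0.57, [0.543, 0.315])]
tumbler [([328.0, 268.0], 0.7, [0.698, -0.064])]
saucer [([209.0, 214.0], 0.63, [0.431, -0.212])]
ladle [([253.0, 169.0], 0.58, [0.385, -0.053])]
tongs [([241.0, 342.0], 0.75, [0.717, -0.306])]
top [ 0.27225636 -0.08601471  1.20202297]
paddle_grip [([271.0, 166.0], 0.91, [0.52, -0.115]), ([333.0, 275.0], 0.82, [0.209, -0.286]), ([160.0, 148.0], 0.31, [0.579, 0.211]), ([332.0, 158.0], 0.23, [0.545, -0.295])]
cup_rim [([369.0, 210.0], 0.9, [0.391, -0.396]), ([330.0, 159.0], 0.82, [0.54, -0.289]), ([326.0, 126.0], 0.64, [0.641, -0.279])]
spindle [([158.0, 148.0], 0.38, [0.577, 0.217])]
mixer [([300.0, 106.0], 0.62, [0.707, -0.203])]
tumbler [([253.0, 105.0], 0.78, [0.711, -0.063])]
saucer [([303.0, 204.0], 0.68, [0.408, -0.206])]
ladle [([243.0, 216.0], 0.9, [0.374, -0.035])]
tongs [([302.0, 106.0], 0.67, [0.706, -0.211])]
```

View pics/scene0.png

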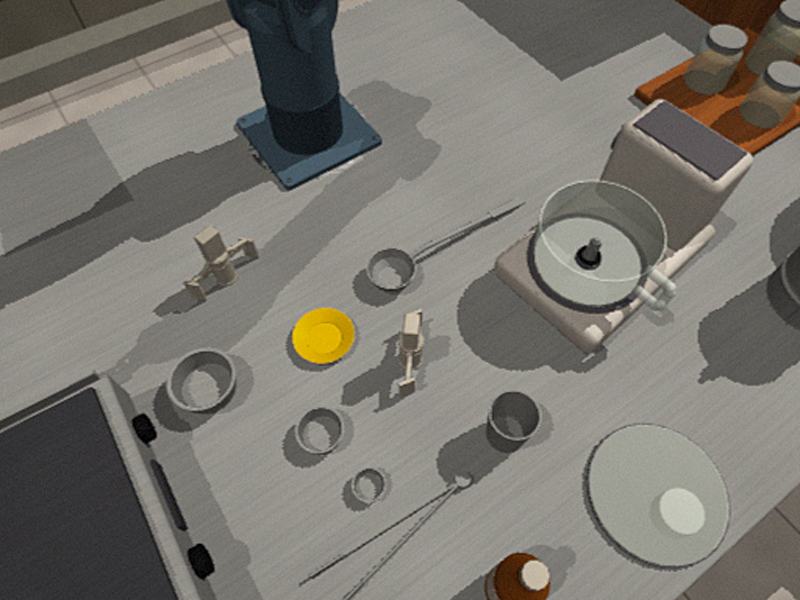

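View pics/top0.png

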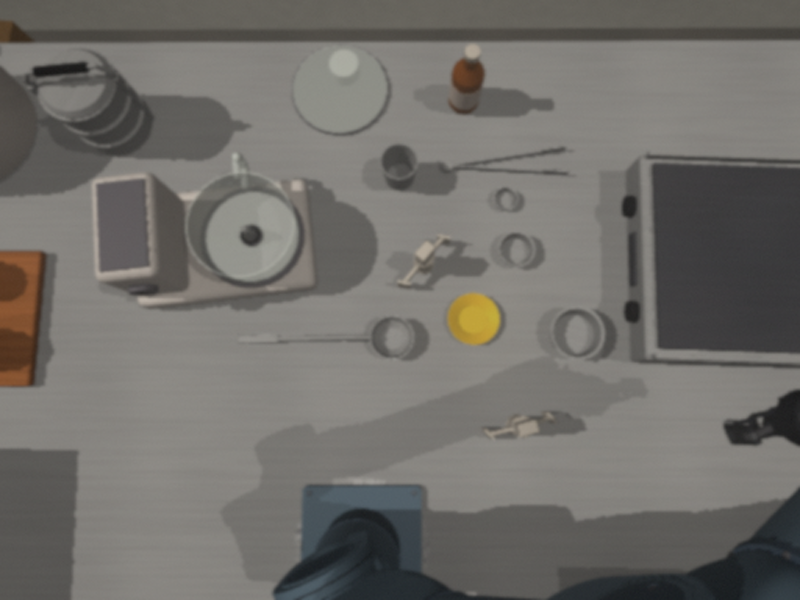

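The scene shows the meant paddle, the leftmost one, at scene (410,345) and top (427,250). The middle cup is at top (518,250), and the spindle at scene (592,252) and top (251,235). Next I'll enlarge these areas to measure them.

```bash
python3 - <<'E'
from h import *
t=cv2.imread("pics/raw_top0.png"); s=cv2.imread("pics/raw_scene0.png")
def crop(im,c,r,w=50,h=37,k=8):
    return cv2.resize(im[r:r+h,c:c+w],None,fx=k,fy=k,interpolation=cv2.INTER_CUBIC)
A=np.hstack([crop(t,248,142),crop(t,136,132)]);B=np.hstack([crop(s,240,194,60,60,8)[:300,:400] if 0 else crop(s,235,192,60,62,6)[:372,:360],crop(s,350,140,60,62,6)[:372,:360]])
B=cv2.resize(B,(800,300*372*800//720//300*300//300)) if 0 else B
C=np.zeros((296+B.shape[0],800,3),np.uint8);C[:296]=A;C[296:,:720]=B
C=C[:600+0] if C.shape[0]<=600 else cv2.resize(C,(int(800*600/C.shape[0]),600)); cv2.imwrite("pics/crops.png",C); print(C.shape)
E
```

```text
(600, 718, 3)
```

View pics/crops.png

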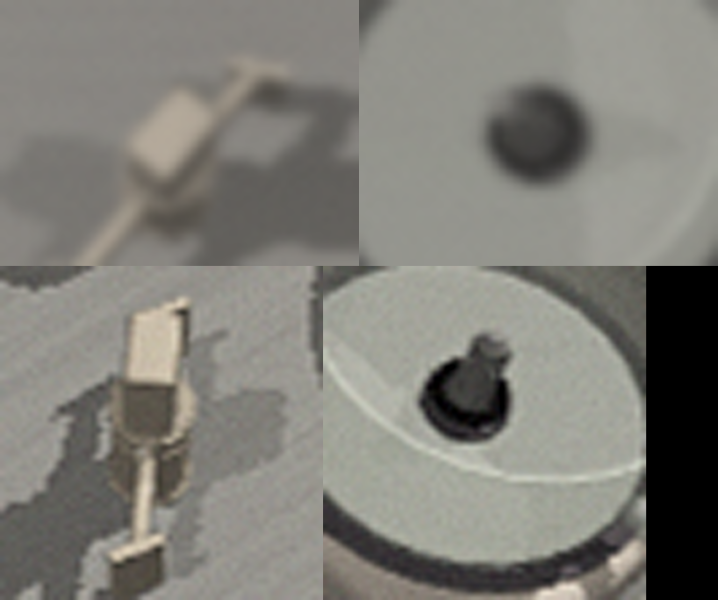

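```bash
python3 - <<'E'
from h import *
f=lambda *a:np.round(at(*a),4)
print("grip",f("top",(272.0,159.8),.124),f("scene",(263.4,206.5),.124))
a,b=f("top",(441*.64,240*.64),.048),f("top",(404*.64,282*.64),.048); print("arms",a,b,np.hypot(*(a-b)[:2]),(a+b)/2,np.degrees(np.arctan2(*(a-b)[1::-1])))
print("seal",f("top",(160.9,150.5),.081),f("scene",(376.4,164.6),.081),"tip",f("scene",(381.4,154.2),.121))
for cam in("top","scene"):
  print(cam,optics.camera_params(cam)["fx"])
s=cv2.imread("pics/raw_top0.png")
# cups by circle, mixer deck orientation
print("cup",f("top",(518*.64,250*.64),.028),f("scene",(320*.64,428*.64),.024))
print(status.sense()["finger_gap"])
c=cv2.resize(s[140:180,310:350],None,fx=14,fy=14,interpolation=cv2.INTER_CUBIC)
d=cv2.resize(cv2.imread("pics/raw_scene0.png")[255:295,185:225],None,fx=14,fy=14,interpolation=cv2.INTER_CUBIC)
cv2.imwrite("pics/cup.png",cv2.resize(np.hstack([c,d]),(800,400)))
E
```

```text
grip [ 0.5227 -0.1162  0.124 ] [ 0.5214 -0.1159  0.124 ]
arms [ 0.559  -0.1488  0.048 ] [ 0.4787 -0.0785  0.048 ] 0.10672478624949316 [ 0.51885 -0.11365  0.048  ] -41.201076098678584
seal [0.5618 0.2018 0.081 ] [0.5669 0.1981 0.081 ] tip [0.5653 0.2014 0.121 ]
top 401.1964518373916
scene 379.24563100875065
cup [ 0.5435 -0.2973  0.028 ] [ 0.5449 -0.2935  0.024 ]
0.9973487970273834
```

View pics/cup.png

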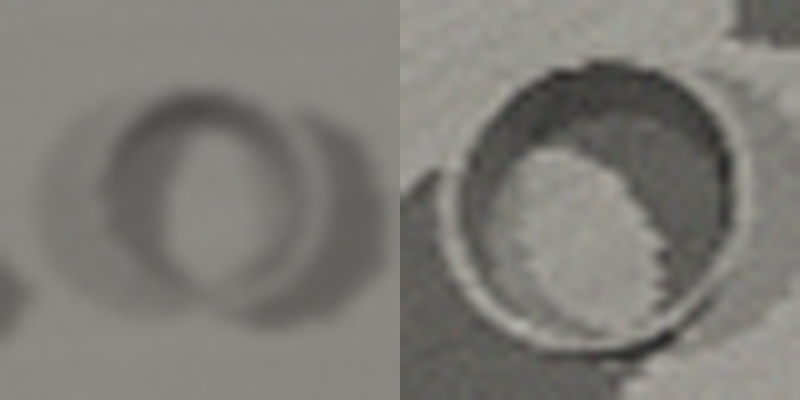

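Cup rim: centre at about (204.6,275.7) in scene and (331.1,159.5) in top, roughly 31 px across, which fits 72 mm. Next I'll refine the cup and spindle, and check that the arm can reach.

```bash
python3 - <<'E'
from h import *
f=lambda *a:np.round(at(*a),4)
print("cup",f("top",(331.1,159.5),.028),f("scene",(204.6,275.7),.028),"diam",f("scene",(189,275.7),.028)-f("scene",(220.2,275.7),.028))
print("bowl",f("top",(156.2,146.2),.15), "deck rim diam",f("top",(119,146),.15)-f("top",(193,146),.15))
print("scene bowl rim", f("scene",(602.5*.64,(180+268)/2*.64),.15))
for yaw in(-41,49,139,-131):
  for p in((.5225,-.116,.2),(.543,-.296,.2),(.565,.2,.3),(.565,.2,.16)):
    j=manip.inverse_kinematics(p,[180,0,yaw]); print(yaw,p,None if j is None else np.round(j).tolist())
E
```

```text
cup [ 0.5451 -0.2961  0.028 ] [ 0.5496 -0.2962  0.028 ] diam [-0.04   -0.0578  0.    ]
bowl [0.556  0.1973 0.15  ] deck rim diam [0.0011 0.2001 0.    ]
scene bowl rim [0.5586 0.2103 0.15  ]
-41 (0.5225, -0.116, 0.2) [9.0, 22.0, -2.0, 107.0, 1.0, 51.0, -124.0]
-41 (0.543, -0.296, 0.2) [19.0, 30.0, 7.0, 95.0, -4.0, 55.0, -103.0]
-41 (0.565, 0.2, 0.3) [-60.0, 29.0, 52.0, 94.0, -25.0, 69.0, -133.0]
-41 (0.565, 0.2, 0.16) [-59.0, 41.0, 52.0, 102.0, -38.0, 57.0, -123.0]
49 (0.5225, -0.116, 0.2) [24.0, 23.0, -21.0, 106.0, 10.0, 52.0, -42.0]
49 (0.543, -0.296, 0.2) [33.0, 30.0, -11.0, 94.0, 7.0, 56.0, -22.0]
49 (0.565, 0.2, 0.3) [11.0, 30.0, -50.0, 90.0, 24.0, 71.0, -84.0]
49 (0.565, 0.2, 0.16) [6.0, 37.0, -43.0, 98.0, 29.0, 57.0, -88.0]
139 (0.5225, -0.116, 0.2) [36.0, 26.0, -36.0, 106.0, 18.0, 54.0, 41.0]
139 (0.543, -0.296, 0.2) [46.0, 33.0, -30.0, 93.0, 19.0, 59.0, 59.0]
139 (0.565, 0.2, 0.3) [15.0, 33.0, -57.0, 89.0, 28.0, 73.0, 3.0]
139 (0.565, 0.2, 0.16) [10.0, 40.0, -48.0, 97.0, 34.0, 59.0, -1.0]
-131 (0.5225, -0.116, 0.2) [53.0, 36.0, -61.0, 105.0, 36.0, 61.0, 117.0]
-131 (0.543, -0.296, 0.2) [64.0, 44.0, -62.0, 92.0, 41.0, 69.0, 132.0]
-131 (0.565, 0.2, 0.3) [17.0, 35.0, -61.0, 89.0, 31.0, 75.0, 91.0]
-131 (0.565, 0.2, 0.16) [17.0, 46.0, -62.0, 97.0, 45.0, 65.0, 81.0]
```

```bash
python3 - <<'E'
from h import *
O=[180,0,139]
manip.reach([.522,-.1158,.24],O)
print(manip.line_to([.522,-.1158,.079],.15,f_stop=15))
grip(0.0,60); s=status.sense(); print(s["finger_gap"],s["finger_force"],s["tcp_pos"],s["wrist_force"])
manip.line_to([.522,-.1158,.2],.15)
s=status.sense(); print(s["clock"],s["finger_gap"],s["tcp_pos"],s["wrist_force"],s["wrist_torque"])
a=optics.snapshot("scene");b=optics.snapshot("top")
cs=proj("scene",(.522,-.116,.15)).astype(int);ct=proj("top",(.522,-.116,.15)).astype(int);print(cs,ct)
k=lambda im,c:cv2.resize(im[c[1]-40:c[1]+60,c[0]-50:c[0]+50],(400,400),interpolation=cv2.INTER_CUBIC)
cv2.imwrite("pics/grasp.png",np.hstack([k(a,cs),k(b,ct)]))
E
```

```text
False
0.24564488711913177 58.963910937309265 [ 0.52231591 -0.11579601  0.07927087] [0.02776955 0.27265294 2.33313503]
5.7167 0.2488113676992083 [ 0.52114696 -0.11581618  0.19900883] [-0.52679528  0.17933504 -1.72906457] [-0.0525253   0.02509857 -0.02218574]
[263 201] [272 157]
```

View pics/grasp.png

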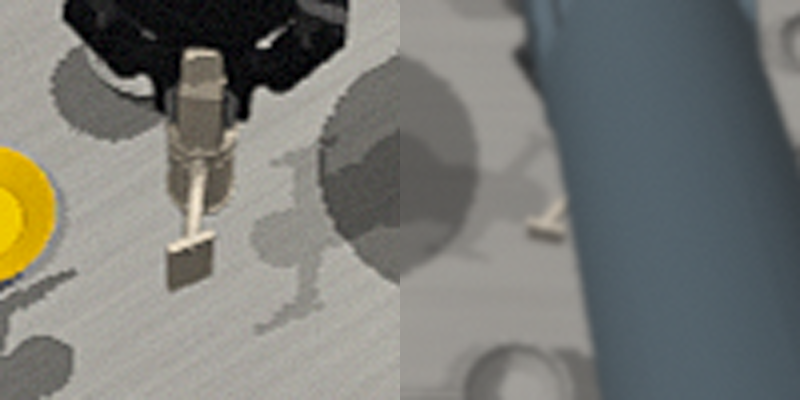

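```bash
python3 - <<'E'
from h import *
t=np.array([.5211,-.1158]);u=np.array([.755,-.656])
for n,r,z in(("foot front",18,.120),("hub top front",18,.192),("grip top near",17,.244),("grip top far",-17,.244),("blade top out",57,.171),("blade bot",57,.12)):
    p=proj("scene",[*(t+u*r/1000),z]); print(n,(p-[213,161])*4, (proj("scene",[*(t+u*(r+5)/1000),z])-[213,161])*4)
E
```

```text
foot front [197.95922685 213.85669112] [197.00520894 222.00325715]
hub top front [199.6188349  150.26457733] [198.59321106 158.85983952]
grip top near [201.20988727  95.79341098] [200.12703697 104.72448393]
grip top far [208.37786058  36.67379604] [207.34461903  45.19570875]
blade top out [191.10415771 237.31318919] [190.04824652 246.21406304]
blade bot [190.36043017 278.74446543] [189.35946534 287.29192143]
```

```bash
python3 - <<'E'
from h import *
O=[180,0,139]; c=[.5465,-.2962]
manip.line_to([*c,.2],.2)
print(manip.line_to([*c,.092],.15,f_stop=6)); manip.pause(.4)
s=status.sense(); print(s["clock"],s["tcp_pos"],s["wrist_force"],s["finger_force"])
a=optics.snapshot("scene"); cv2.imwrite("pics/dip.png",a)
manip.line_to([*c,.27],.2)
manip.line_to([.55,0,.28],.25)
manip.line_to([.565,.2005,.28],.25)
s=status.sense(); print(s["clock"],s["tcp_pos"],s["wrist_force"],np.round(s["joint_positions"]))
b=optics.snapshot("scene"); cv2.imwrite("pics/over_raw.png",b)
k=lambda im,c,w=50,h=50:cv2.resize(im[c[1]-h:c[1]+h,c[0]-w:c[0]+w],(400,600),interpolation=cv2.INTER_CUBIC)
cv2.imwrite("pics/over.png",np.hstack([k(a,(205,260),40,60),k(b,(385,140),40,60)]))
E
```

```text
False
8.1417 [ 0.54663895 -0.29632871  0.09234119] [ 0.61641349 -0.13230284 -1.42529412] 58.71280789375305
11.525 [0.56544382 0.19827706 0.2796854 ] [ 0.04926828 -0.52846435 -1.07794821] [  5.  28. -40.  91.  19.  67.  10.]
```

View pics/over.png

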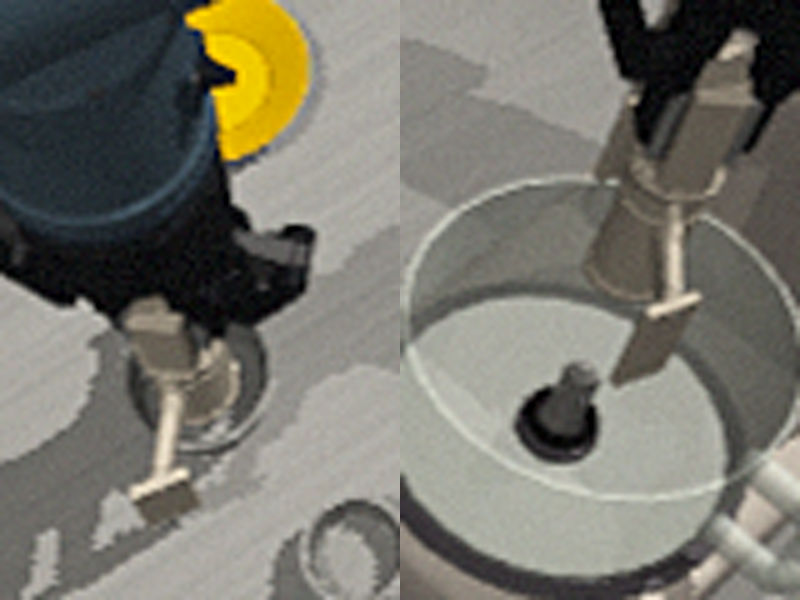

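The paddle is held upright over the bowl. The dip picture shows the hub inside the cup. The nose tip is at raw (382,154), the seal at about (376.6,164.4). Next I'll compare these with projections, using the held hub as the local reference.

```bash
python3 - <<'E'
from h import *
s=status.sense(); t=s["tcp_pos"]; print(t,s["tcp_rot"])
w=lambda p:np.round((proj("scene",p)-[345,80])*5+[400,0],1)
def circ(c,r,z):
    q=np.array([w([c[0]+r*np.cos(a),c[1]+r*np.sin(a),z]) for a in np.linspace(0,6.28,60)]); return "x",q[:,0].min(),q[:,0].max(),"y",q[:,1].min(),q[:,1].max()
print("foot",circ(t,.018,t[2]-.079)); print("hubtop",circ(t,.018,t[2]-.079+.072))
for c in((.565,.2),(.562,.2),(.565,.203)):
    print(c,"seal",circ(c,.018,.081),"tip",circ(c,.003,.121),"nose",circ(c,.0072,.115))
im=cv2.imread("pics/over_raw.png")
cv2.imwrite("pics/z.png",np.hstack([cv2.resize(im[c[1]:c[1]+30,c[0]:c[0]+30],(400,400),interpolation=cv2.INTER_CUBIC) for c in((364,147),(380,110))]))
E
```

```text
[0.56550816 0.1979368  0.27970961] [-1.79919296e+02  5.31846451e-02  1.38822055e+02]
foot ('x', np.float64(586.3), np.float64(668.1), 'y', np.float64(238.8), np.float64(302.4))
hubtop ('x', np.float64(635.6), np.float64(724.1), 'y', np.float64(127.6), np.float64(193.8))
(0.565, 0.2) seal ('x', np.float64(520.8), np.float64(593.4), 'y', np.float64(389.1), np.float64(448.7)) tip ('x', np.float64(573.2), np.float64(585.8), 'y', np.float64(366.8), np.float64(377.0)) nose ('x', np.float64(561.0), np.float64(591.0), 'y', np.float64(367.0), np.float64(391.3))
(0.562, 0.2) seal ('x', np.float64(516.7), np.float64(589.2), 'y', np.float64(385.1), np.float64(444.5)) tip ('x', np.float64(568.9), np.float64(581.4), 'y', np.float64(362.7), np.float64(372.8)) nose ('x', np.float64(556.7), np.float64(586.7), 'y', np.float64(362.9), np.float64(387.1))
(0.565, 0.203) seal ('x', np.float64(525.2), np.float64(597.8), 'y', np.float64(386.4), np.float64(445.8)) tip ('x', np.float64(577.7), np.float64(590.3), 'y', np.float64(364.0), np.float64(374.1)) nose ('x', np.float64(565.6), np.float64(595.5), 'y', np.float64(364.2), np.float64(388.4))
```

View pics/z.png

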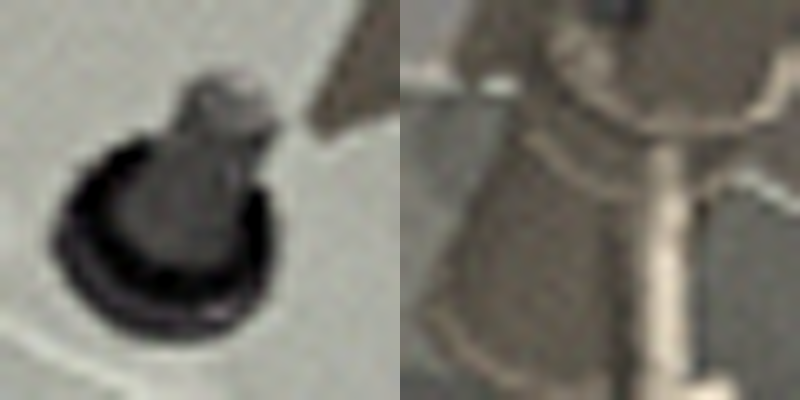

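```bash
cat >> h.py <<'E'
G=.0793
def st(tag=""):
    s=status.sense(); print(tag,round(s["clock"],1),"xy",np.round(s["tcp_pos"][:2],4),"foot",round(s["tcp_pos"][2]-G,4),"yaw",round(s["tcp_rot"][2],1),"F",np.round(s["wrist_force"],1),"T",np.round(s["wrist_torque"],2)); return s
def goto(p,v=.1,rot=None):
    p=np.array(p,float); c=p.copy()
    for i in range(3):
        manip.line_to(c.tolist(),v,rotation=rot); manip.pause(.15)
        e=p-np.array(status.sense()["tcp_pos"]); c=c+e
        if np.linalg.norm(e)<.0006: break
    return c
E
python3 - <<'E'
from h import *
P=[.566,.2025]
c=goto([*P,.125+G+.004]); st("above"); print(c)
print(manip.line_to([c[0],c[1],c[2]-.03],.03,f_stop=5)); st("touch")
E
```

```text
above 13.4 xy [0.5659 0.2025] foot 0.1289 yaw 139.0 F [ 0.8 -1.4 -2.4] T [ 0.02  0.03 -0.03]
[0.56602888 0.20247428 0.20829845]
True
touch 14.0 xy [0.5658 0.2036] foot 0.1148 yaw 139.0 F [-0.2  2.2  0. ] T [ 0.6  -0.11 -0.  ]
```

```bash
python3 - <<'E'
from h import *
s=st(); p=np.array(s["tcp_pos"]); b=np.array([.8,-1.4,-2.4])
c=p+[0,0,.002]
manip.line_to(c.tolist(),.03)
for i in range(8):
    s=st(i); F=np.array(s["wrist_force"])-b
    if s["tcp_pos"][2]-G<.1085: break
    c[:2]+=np.clip(F[:2]*.0004,-.0015,.0015)
    manip.line_to(c.tolist(),.03)
    hit=manip.line_to([c[0],c[1],.102+G],.02,f_stop=5); c[2]=status.sense()["tcp_pos"][2]
st("end")
E
```

```text
14.0 xy [0.5658 0.2036] foot 0.1148 yaw 139.0 F [-0.2  2.2  0. ] T [ 0.6  -0.11 -0.  ]
0 14.2 xy [0.5657 0.2032] foot 0.1166 yaw 139.0 F [-0.3 -0.1 -1.5] T [0.08 0.03 0.03]
1 15.0 xy [0.565  0.2048] foot 0.1053 yaw 139.0 F [-0.6  1.   3.4] T [0.11 0.15 0.01]
end 15.0 xy [0.565  0.2048] foot 0.1053 yaw 139.0 F [-0.6  1.   3.4] T [0.11 0.15 0.01]
```

```bash
python3 - <<'E'
from h import *
s=st(); c=np.array(s["tcp_pos"])
c[2]+=.001
for i in range(1,17):
    R=[180,0,139-6*i]
    manip.line_to(c.tolist(),.03,rotation=R)
    hit=manip.line_to([c[0],c[1],.099+G],.03,f_stop=6)
    s=st((i,hit))
    if s["tcp_pos"][2]-G<.1025: break
    c[2]=s["tcp_pos"][2]+.001
E
```

```text
15.0 xy [0.565  0.2048] foot 0.1053 yaw 139.0 F [-0.6  1.   3.4] T [0.11 0.15 0.01]
(1, True) 15.5 xy [0.5652 0.2055] foot 0.1056 yaw 133.1 F [-2.5 -1.9  9.2] T [-0.34  0.7   0.03]
(2, True) 16.0 xy [0.5652 0.2049] foot 0.106 yaw 127.2 F [-2.7 -1.7  9.1] T [-0.36  0.75 -0.04]
(3, True) 16.4 xy [0.5651 0.2049] foot 0.1062 yaw 121.2 F [-2.2 -1.8  8.8] T [-0.39  0.74 -0.06]
(4, True) 16.9 xy [0.5651 0.2049] foot 0.1062 yaw 115.2 F [-2.3 -1.4  7.3] T [-0.37  0.67 -0.03]
(5, True) 17.4 xy [0.5651 0.2049] foot 0.1063 yaw 109.2 F [-2.3 -0.7  8.3] T [-0.36  0.65  0.05]
(6, True) 17.8 xy [0.565  0.2049] foot 0.1062 yaw 103.2 F [-2.6 -0.4  8.5] T [-0.38  0.66 -0.04]
(7, True) 18.3 xy [0.5651 0.205 ] foot 0.1061 yaw 97.2 F [-1.8 -1.4  7.7] T [-0.39  0.67 -0.  ]
(8, True) 18.8 xy [0.5651 0.205 ] foot 0.1059 yaw 91.2 F [-0.8 -0.9  7. ] T [-0.25  0.56  0.01]
(9, True) 19.2 xy [0.5651 0.2053] foot 0.1048 yaw 85.2 F [-0.6  0.1  1.9] T [ 0.1   0.17 -0.05]
(10, False) 19.9 xy [0.5648 0.2052] foot 0.0985 yaw 79.1 F [ 0.8  1.5 -2.2] T [ 0.57 -0.19  0.01]
```

```bash
python3 - <<'E'
from h import *
s=st(); c=np.array(s["tcp_pos"])
manip.line_to((c-[0,0,.001]).tolist(),.03,rotation=[180,0,75]); st("rot")
print(manip.line_to([c[0],c[1],.083+G],.03,f_stop=12)); st("down")
manip.pause(.2); print(manip.line_to([c[0],c[1],.0785+G],.015,f_stop=15)); st("seat"); manip.pause(.3); st()
E
```

```text
19.9 xy [0.5648 0.2052] foot 0.0985 yaw 79.1 F [ 0.8  1.5 -2.2] T [ 0.57 -0.19  0.01]
rot 20.1 xy [0.5647 0.205 ] foot 0.0974 yaw 75.1 F [ 0.3  1.2 -1.1] T [ 0.25 -0.05 -0.04]
False
down 20.8 xy [0.5646 0.2052] foot 0.0828 yaw 75.0 F [ 0.1  0.6 -1.8] T [ 0.24 -0.03  0.03]
False
seat 21.4 xy [0.5651 0.2052] foot 0.0791 yaw 75.0 F [-0.1 -0.7  4.7] T [-0.14  0.34  0.02]
 21.7 xy [0.5651 0.2052] foot 0.0792 yaw 75.0 F [-0.4 -0.2  4.9] T [-0.16  0.35 -0.  ]
```

```bash
python3 - <<'E'
from h import *
c=np.array(status.sense()["tcp_pos"]); z=.0785+G
for i in range(8):
    z-=.0005; manip.line_to([.565,.2052,z],.01); manip.pause(.15); s=st(i)
    if s["wrist_force"][2]>8.8: break
manip.pause(1); s=st("hold"); print(s["finger_force"],s["finger_gap"],s["tcp_rot"])
a=optics.snapshot("scene");cv2.imwrite("pics/fin.png",cv2.resize(a[90:300,120:450],(800,509),interpolation=cv2.INTER_CUBIC))
E
```

```text
0 22.1 xy [0.5652 0.2052] foot 0.0787 yaw 75.0 F [-2.  -0.6  5.5] T [-0.17  0.45 -0.02]
1 22.5 xy [0.5652 0.2052] foot 0.0783 yaw 75.0 F [-2.4 -0.6  7.4] T [-0.22  0.51 -0.03]
2 22.9 xy [0.5652 0.2052] foot 0.0779 yaw 75.0 F [-1.5 -1.   7. ] T [-0.23  0.6  -0.03]
3 23.3 xy [0.5652 0.2052] foot 0.0775 yaw 75.0 F [-2.6 -1.6  7.6] T [-0.21  0.7   0.08]
4 23.7 xy [0.5652 0.2052] foot 0.0771 yaw 75.0 F [-2.3 -1.2  9.2] T [-0.27  0.79 -0.03]
hold 24.7 xy [0.5652 0.2053] foot 0.0771 yaw 75.0 F [-1.7 -1.3  9.1] T [-0.28  0.74  0.06]
60.21941542625427 0.24943696316697864 [ 1.79960904e+02 -2.02927982e-04  7.49944354e+01]
```

View pics/fin.png

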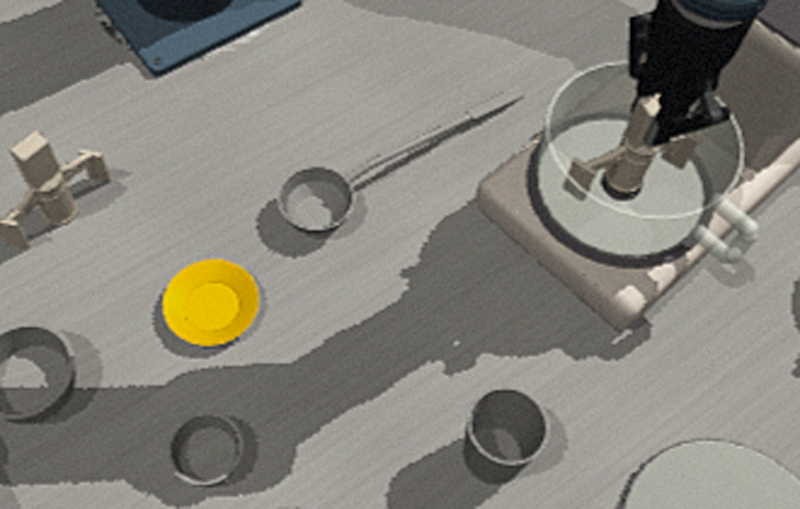

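The paddle is fully seated on the spindle. The cup is unmoved at raw (206,276). The net push is about 11 N, or roughly 3.9 mm of seal travel.

```bash
python3 -c "
from h import *
print(ticket.hand_in())"
```

```text
the job is handed in; nothing more can be done
None
```

The job is handed in, with no verdict returned: the paddle was dipped in the oil cup, meshed on the spindle and fully home, and is still gripped, holding the seal down by an estimated 3.9 mm (from push force and foot height).

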